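# Steer the culture dish through the stand's L-slot to the viewing ring

## Robot

A 7-joint arm with a two-finger parallel gripper is mounted at the origin on the work surface. World frame = base frame: x ahead of the robot, y to its left, z up, the work surface at z = 0. Lengths are in mm, angles in degrees, forces in N, time in s.
With the tool pointing down it reaches from about 400 to 850 mm from the base axis. Payload 6.9 kg.
Tool frame: the origin (TCP) lies between the finger pads; the fingertips stand 25 mm ahead of it and the grasp point (between the pads) lies 6 mm ahead of it; y points along the fingers, x is the direction in which the jaws open and shut, and the axes are right-handed (so a half turn about y gives the same grasp; the last joint's range is limited). The gripper opens to 85 mm and grips with 20 to 120 N. Pads are 22 mm wide; open, the fingers measure 114 mm over their backs; the gripper's body (76 mm by 85 mm) begins 54 mm behind the grasp point. The pads swing forward as they close: fully open they stand 13 mm farther back than shut.
Start: joints at [70.789, 29.078, -13.613, 85.955, 7.202, 65.827, -8.869], TCP at [266.635, -565.259, 256.275] pointing down, gripper open.
Joint ranges: [-176.47, 176.47], [-13.61, 117.27], [-81.72, 77.17], [0.22, 143.17], [-87.28, 267.28], [10, 112.55], [-165.47, 165.47]. Speed limits (degrees/s): [136.94, 136.94, 180, 180, 180, 180, 180].

## Interface

Orientations are given as [roll, pitch, yaw] about the fixed x, y, z axes, in that order (R = Rz(yaw) Ry(pitch) Rx(roll)).
In Python, from cell import status, eyes, order gives the robot as it stands.
- The arm moves only by the tool arm_command, never from a script. Its argument "deltas" is a list of rows, each an object of numbers: "dx", "dy", "dz": the shift along the world's x, y, z in m; "rx", "ry", "rz": the turn, a rotation vector about the world's x, y, z in degrees; "fingers": the opening in per cent of the stroke, from 0 (shut) to 100 (fully open). A call has exactly 8 rows; each row shifts and turns the commanded pose from where the row before left it; what a row does not reach is not made up. A row lasts 1/8 s, in which the tool goes at most 62.5 mm and 10.7 degrees, less where a joint would pass 70% of its speed; a pose out of reach is approached as far as the arm can. A call is refused whole if a number of a shift passes 0.0625 or a number of a turn 10.7, either way. A call with a gripper value outside its range is refused whole. The fingers move at their own pace and stop on an object; "force" is the grip in N (left out, the last holds). Time passes only in rows, so rows that do not move let the fingers close, or fill a call up. It gives the time, the measured TCP pose, the force and the opening at its end, in the units of the state.
- status.state(): the state, without advancing time (a new reading comes with each control period).
- eyes.grab_frame(name): name is "scene" or "top"; returns a dict with "color" (480x640x3 uint8, blue, green, red), "vertical_fov" (degrees; the focal length in pixels is half the picture's height over the tangent of half this angle, whatever the lens; pixels are square), "cx", "cy" (the principal point, pixels), "xyz" and "attitude" of the camera in the world. Camera axes: x right, y down, z forward; pixel columns grow to the right and rows downward; lengths in mm; the calibration is good to about 2 mm. A picture is of the moment at which its call begins. There is no depth.
- order.finish_job(): hands the job in, once; it reports no verdict.
The state is a dict: "time": time; "qpos": joint angles; "joint_velocities": joint speeds; "effort": joint torques, N m; "tcp_pos": TCP position; "eef_rot": TCP orientation; "force": force on the tool from outside, world axes, zero at the start; "torque": the same for the moment, N m; "grip_width": opening from 0.0 (shut) to 1.0 (fully open).
Only numpy, scipy, OpenCV 4.12 (cv2) and the standard library are available. Lean on these libraries where they do the work, as an engineer would, in place of code of your own. Each camera call takes 0.05 s, during which the arm holds its last target.

## Task

Push the round carrier with the pink culture dish along the L-shaped slot of the viewing stand: along the long leg to the corner, round the corner, and along the short leg until it stops at the slot's far end, inside the yellow ring. Only push it with the fingertips, never lift or tip it, and leave the jar, the spray bottle and the tube rack where they stand.

Things in the scene. Friction and masses are not known exactly. Their poses are not given: they have to be found in the camera images.
- stand: Fixed flat light grey box with blue sides, 250 (x) x 240 (y) mm, deck top 36 mm up. Origin: centre of its underside; z up. A dark slot 14 mm wide runs through the deck: long leg along +x from x = -62 mm to the corner, centred on y = -35 mm; short leg from the corner along +y, centred on x = 55 mm, to its closed end at y = 52 mm. A flat yellow ring, 106 mm across, marks where the dish must finish.
- carrier: White disc 94 mm wide, 12 mm thick, a 90 mm pink dish clipped on it (25 mm high in all). Origin: centre of its underside, on the deck. Slides with 1 to 3 N friction, no spring, 0.2 to 0.4 kg. A 10 mm pin under its centre runs in the slot (2 mm play each side); a foot under the deck keeps it captive. Starts in the long leg, stand x -55 to -20 mm. It may turn about the pin; that does not matter.
- corner (a point): Point on the deck top, on the slot's centre line at the corner (stand frame x 55, y -35 mm, z 36 mm).
- slot_end (a point): Point on the deck top, the place for the carrier's centre at the far end of the short leg (stand frame x 55, y 45 mm); the carrier stops at most 2 mm beyond it. Axes as the stand's.
- jar: Loose amber glass jar with a metal cap, 56 mm in diameter, 85 mm high, standing on the bench on the stand's +y side. Origin: centre of its underside. To be left alone.
- spray: Loose red conical spray bottle with a white head, 72 mm in diameter at the foot, 172 mm high, standing on the bench on the stand's +y side. Origin: centre of its underside. To be left alone.
- rack: Loose white test tube rack with four corked tubes, 60 x 160 mm, 110 mm high over the corks, its long side along its y, standing on the bench on the stand's -y side. Origin: centre of its underside. To be left alone.

How it is judged (in metres and radians):
On the way, in this order (a step that is already met when the one before it is completed fails the run):
1. the carrier is pushed to the corner of the slot (x of carrier in the frame of stand above 0.048 m and y of carrier in the frame of stand below -0.018 m), for 0.02 s.
2. the carrier is pushed along the short leg to its end (horizontal distance between carrier and slot_end below 0.005 m), for 0.2 s.
At the end, for the whole second after the job is handed in: The carrier's centre is within 5 mm of the slot-end point, horizontally, and it lies flat (within 0.05 rad) and at rest on the deck (horizontal distance between carrier and slot_end below 0.005 m and angle between carrier's own z axis and vertical below 0.05 rad and linear speed of carrier below 0.01 m/s); the robot touches nothing.
It fails at once if the carrier is lifted off the deck (more than 6 mm) or tipped (more than 0.15 rad) (z of carrier in the frame of stand above 0.042 m or angle between carrier's own z axis and vertical above 0.15 rad).
It fails at once if the jar is moved more than 25 mm or tipped (distance of jar from where it was at the start of the episode above 0.025 m or angle between jar's own z axis and vertical above 0.35 rad).
It fails at once if the spray bottle is moved more than 25 mm or tipped (distance of spray from where it was at the start of the episode above 0.025 m or angle between spray's own z axis and vertical above 0.35 rad).
It fails at once if the tube rack is moved more than 25 mm or tipped (distance of rack from where it was at the start of the episode above 0.025 m or angle between rack's own z axis and vertical above 0.35 rad).
It also fails if it takes over 51 s, if anything falls off the work surface, if the arm or the gripper's body presses on something with over 40 N, if the wrist force passes 120 N, or if a joint passes its speed limit or range.

## Working session

There is one attempt and no reset: what is moved stays moved. The work goes in short steps, Python scripts to look and compute and a tool call to move; the robot and the scene stay as the last step left them, time stands still between calls to the robot, and variables do not carry over. Pictures are saved under pics/ and viewed, and the job is handed in when it is done.

Besides the shell and the picture viewer there is one more tool, called after "Call:" as name([rows], argument=value, ...), one row to a line, values as JSON. arm_command: Moves the arm, as the interface text tells. Its arguments: {"type":"object","properties":{"deltas":{"type":"array"},"force":{"type":"number"}},"required":["deltas"]}

```bash
ls; mkdir -p pics; python3 - <<'E'
from cell import status, eyes
import cv2
print(status.state())
for n in ("scene","top"):
    f=eyes.grab_frame(n); cv2.imwrite(f"pics/{n}0.png",f["color"]); print({k:v for k,v in f.items() if k!="color"})
E
```

```text
pics
{'time': 0.0, 'qpos': array([ 70.79040281,  29.12605426, -13.60895341,  86.01055151,
         7.20157896,  65.82517387,  -8.87025988]), 'joint_velocities': array([-0.09205243, -0.04979809, -0.0031098 , -0.06319991,  0.0032998 ,
        0.06178276,  0.00097312]), 'effort': array([-1.07573607e-03, -6.20601797e+01, -2.18665771e+00, -2.49653023e+01,
        1.27743024e-02,  1.21162986e-02,  9.64527572e-06]), 'tcp_pos': array([ 266.38154191, -564.87639577,  255.4127997 ]), 'eef_rot': array([-90.00144074,   0.10300576, -64.74574786]), 'force': array([-1.03664513, -0.9332561 ,  0.4062777 ]), 'torque': array([0.01587882, 0.01796628, 0.03165798]), 'grip_width': 1.005834019249157}
{'vertical_fov': 55.119809300618364, 'cx': 316.8634047863977, 'cy': 246.01273163883525, 'xyz': array([1181.41002961, -166.9671883 ,  570.33566844]), 'attitude': array([-1.30606838e+02, -3.83361252e-02,  7.42266312e+01])}
{'vertical_fov': 44.04183005335604, 'cx': 323.8362396145477, 'cy': 233.87036851247686, 'xyz': array([ 523.10902699,   -7.02528215, 1221.52466763]), 'attitude': array([-1.76089861e+02, -1.30532820e-01, -9.02981341e+01])}
```

View pics/scene0.png

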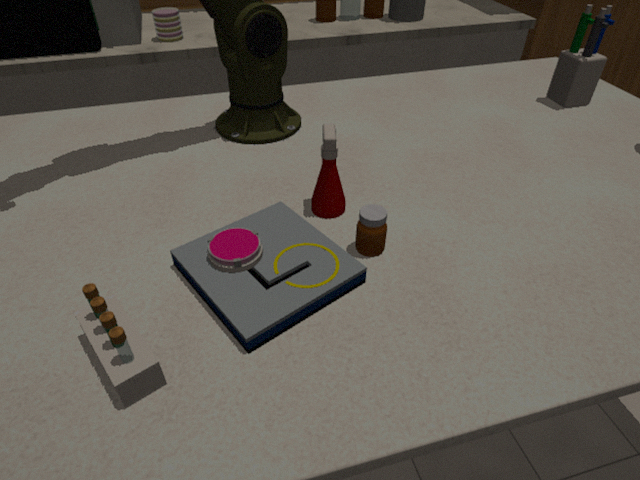

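View pics/top0.png

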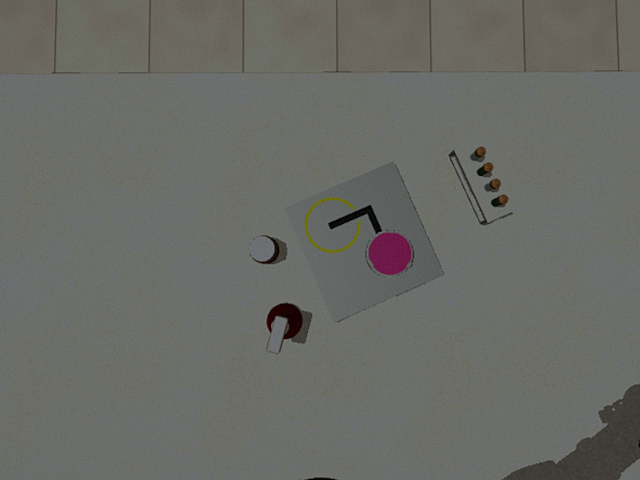

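The top view shows the dish at about (390,253), the slot corner at (370,208), the slot end at (331,227) and the ring centre at (332,224). The jar is at (264,250), the spray at (284,322) and the rack at (482,187). Next I'll work out positions.

```bash
cat > h.py <<'E'
import numpy as np, cv2
from scipy.spatial.transform import Rotation as Ro
from cell import status, eyes
def cam(f):
    h=f["color"].shape[0]; fl=h/2/np.tan(np.radians(f["vertical_fov"]/2))
    return fl, Ro.from_euler("xyz",f["attitude"],degrees=True).as_matrix(), np.array(f["xyz"])
def cast(f,uv,z):
    fl,R,p=cam(f); uv=np.atleast_2d(uv).astype(float)
    d=np.c_[(uv[:,0]-f["cx"])/fl,(uv[:,1]-f["cy"])/fl,np.ones(len(uv))]@R.T
    return p+d*((z-p[2])/d[:,2])[:,None]
def blob(m):
    m=m.astype(np.uint8); n,l,s,c=cv2.connectedComponentsWithStats(m)
    i=1+np.argmax(s[1:,4]); return (l==i), s[i], c[i]
def pink(f):
    hsv=cv2.cvtColor(f["color"],cv2.COLOR_BGR2HSV)
    m=(hsv[...,0]>155)&(hsv[...,0]<176)&(hsv[...,1]>150)&(hsv[...,2]>60)
    b,s,c=blob(m); cs,_=cv2.findContours(b.astype(np.uint8),cv2.RETR_EXTERNAL,cv2.CHAIN_APPROX_NONE)
    P=cast(f,cs[0][:,0],61)[:,:2].astype(np.float32)
    (x,y),r=cv2.minEnclosingCircle(P); e=cv2.fitEllipse(P)
    return np.array(e[0]),e[1],s[4]
def ring(f):
    hsv=cv2.cvtColor(f["color"],cv2.COLOR_BGR2HSV)
    m=(hsv[...,0]>22)&(hsv[...,0]<35)&(hsv[...,1]>150)
    ys,xs=np.nonzero(m); P=cast(f,np.c_[xs,ys],36)[:,:2].astype(np.float32)
    return cv2.fitEllipse(P)
E
python3 - <<'E'
from h import *
for n in ("top","scene"):
    f=eyes.grab_frame(n); print(n,"pink",pink(f),"ring",ring(f))
    hsv=cv2.cvtColor(f["color"],cv2.COLOR_BGR2HSV)
    if n=="top":
        print(f["color"][[180,300,250,214],[385,340,200,350]])
        u=np.array([[388,160],[443,274],[336,322],[286,208],[370,208],[331,227]]);print(cast(f,u,36).round(1))
        # dark slot
        g=f["color"].max(2); m=np.zeros_like(g); m[195:240,320:385]=g[195:240,320:385]<40
        b,s,c=blob(m); cs,_=cv2.findContours(b.astype(np.uint8),cv2.RETR_EXTERNAL,cv2.CHAIN_APPROX_NONE)
        P=cast(f,cs[0][:,0],36)[:,:2]; a=cv2.approxPolyDP(P.astype(np.float32)[:,None],6,True)[:,0]; print("slot",a.round(1))
        # deck
        print("jar",cast(f,[[264,250]],85),"spray",cast(f,[[284,321]],10),"corks",cast(f,[[480,153],[501,201]],110), "rackends",cast(f,[[453,153],[485,223],[511,213]],50))
    else:
        print("bases",cast(f,[[370,250],[328,210]],0))
E
```

```text
top pink (array([ 564.50488281, -138.61795044]), (79.75210571289062, 80.36396026611328), np.int32(1371)) ring ((585.3089599609375, -30.715810775756836), (177.52328491210938, 360.8759460449219), 53.810916900634766)
[[ 95  94  91]
 [101 104 101]
 [100 109 105]
 [  6   4   5]]
[[ 753.1 -140.5   36. ]
 [ 522.7 -247.4   36. ]
 [ 428.9  -33.4   36. ]
 [ 656.6   65.6   36. ]
 [ 655.7 -103.2   36. ]
 [ 617.9  -24.6   36. ]]
slot [[ 611.3 -124.7]
 [ 661.8 -103.2]
 [ 625.9  -20.6]
 [ 615.8  -26.6]
 [ 645.7  -97. ]
 [ 605.3 -114.6]]
jar [[570.38370419 104.77305603  85.        ]] spray [[429.39303157  71.40388304  10.        ]] corks [[ 751.28695092 -306.88842943  110.        ]
 [ 659.51811072 -344.39597806  110.        ]] rackends [[ 763.85950905 -269.08352878   50.        ]
 [ 623.15771476 -329.7419177    50.        ]
 [ 642.81915102 -381.8584359    50.        ]]
scene pink (array([ 563.80328369, -140.12289429]), (79.0833969116211, 81.17243957519531), np.int32(1166)) ring ((-226.44383239746094, 2.84942626953125), (1618.119384765625, 3970.824462890625), 166.45326232910156)
bases [[579.60189652 107.59528692   0.        ]
 [435.96779022  68.26288068   0.        ]]
```

```bash
python3 - <<'E'
from h import *
f=eyes.grab_frame("top"); g=f["color"].astype(int)
hsv=cv2.cvtColor(f["color"],cv2.COLOR_BGR2HSV)
m=(hsv[...,0]>20)&(hsv[...,0]<38)&(hsv[...,1]>120); m[:180]=0;m[270:]=0;m[:,:295]=0;m[:,372:]=0
ys,xs=np.nonzero(m); P=cast(f,np.c_[xs,ys],36)[:,:2]
A=np.c_[2*P,np.ones(len(P))]; s=np.linalg.lstsq(A,(P**2).sum(1),rcond=None)[0]; print("ring c",s[:2],"r",np.sqrt(s[2]+s[0]**2+s[1]**2),len(P))
# deck: darker than bench -- segment by edges
print(hsv[300,250],hsv[300,340],hsv[200,390],hsv[180,300])
v=cv2.GaussianBlur(f["color"],(3,3),0).max(2); 
for th in (100,):
    pass
lab=g.mean(2); print(lab[180:330:10,300].round(), lab[240,240:460:8].round(), )
f=eyes.grab_frame("scene"); hsv=cv2.cvtColor(f["color"],cv2.COLOR_BGR2HSV)
m=(hsv[...,0]>20)&(hsv[...,0]<38)&(hsv[...,1]>120); m[:225]=0;m[300:]=0;m[:,:265]=0;m[:,350:]=0
ys,xs=np.nonzero(m); P=cast(f,np.c_[xs,ys],36)[:,:2]
A=np.c_[2*P,np.ones(len(P))]; s=np.linalg.lstsq(A,(P**2).sum(1),rcond=None)[0]; print("scene ring c",s[:2],"r",np.sqrt(s[2]+s[0]**2+s[1]**2),len(P))
f=eyes.grab_frame("top"); cv2.imwrite("pics/crop.png",cv2.resize(f["color"][140:340,240:520],None,fx=2.8,fy=2.8,interpolation=cv2.INTER_CUBIC)*2)
E
```

```text
ring c [623.01895031 -26.87500488] r 52.95065745681231 423
[ 42  29 114] [ 60  10 102] [50  8 94] [ 60   9 113]
[110. 110. 106. 101. 104. 106. 104. 106. 108. 107. 112. 109. 107.  58.
  12.] [108. 110. 113. 114.  19.  80. 110. 109. 105.  80. 103. 100. 102. 100.
  84.  99.  89.  68.  70.  69.  69.  92.  91.  95. 107. 108. 110. 110.]
scene ring c [621.69956843 -27.92215464] r 53.1763166338524 450
```

View pics/crop.png

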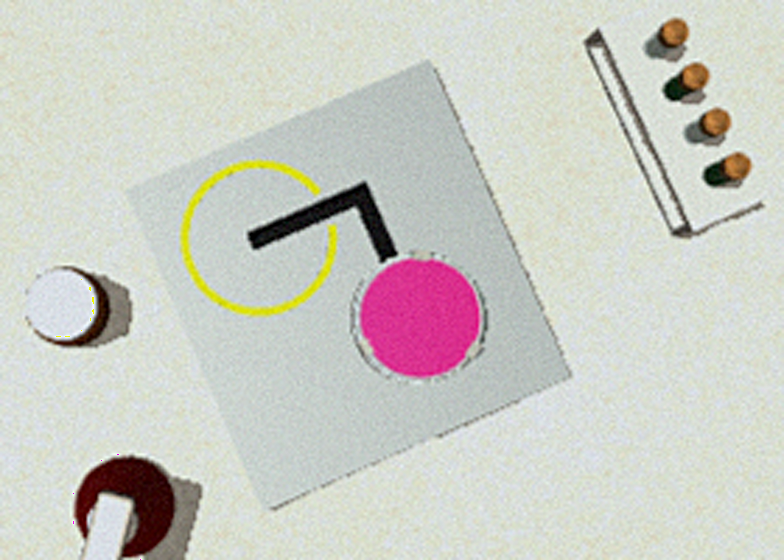

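```bash
python3 - <<'E'
from h import *
f=eyes.grab_frame("top")
P=cast(f,[[393.6,161.4],[443.9,274.3],[337.1,321.8],[285.7,207.1]],36)[:,:2]
Q=np.array([[125,-120],[-125,-120],[-125,120],[125,120]])
c=P.mean(0);H=Q.T@(P-c);th=np.arctan2(H[0,1]-H[1,0],H[0,0]+H[1,1]);print(c,np.degrees(th))
R=np.array([[np.cos(th),-np.sin(th)],[np.sin(th),np.cos(th)]])
print((P-c-Q@R.T).round(1))
print("ring from corners",c+R@[55,45])
a,b=[622.4,-27.4],R
t=np.array(a)-R@[55,45];print("t",t)
for n in ("top","scene"):
    pk=pink(eyes.grab_frame(n))[0]; print("pink in stand",R.T@(pk-t))
for nm,p in dict(jar=[575,106],spray=[433,70],r1=[764,-269],r2=[623,-330],r3=[643,-382]).items(): print(nm,R.T@(np.array(p)-t))
for s in ([-109,-35],[-8,-35],[55,-97],[55,-18]): print(s,t+R@s)
E
```

```text
[589.97839962 -92.58720376] 23.349004211840455
[[-2.2  1.4]
 [-0.7  3.2]
 [ 1.6 -3.6]
 [ 1.2 -1. ]]
ring from corners [622.6394353  -29.47415639]
t [589.73896432 -90.51304737]
pink in stand [-42.22628281 -34.279782  ]
pink in stand [-43.473664   -35.26807309]
jar [ 64.35223393 186.26165694]
spray [-80.28697743 209.48876478]
r1 [  89.2505129  -232.93528449]
r2 [ -64.37886299 -233.05720108]
r3 [ -66.6259145  -288.72542145]
[-109, -35] [ 503.5368017  -165.84688545]
[-8, -35] [ 596.26568358 -125.81746545]
[55, -97] [ 678.67898653 -157.77129928]
[55, -18] [647.36884614 -85.24078771]
```

Stand pose: centre (590, -90.5), turned 23.3°. The carrier is at stand (-43,-35), which is world (564,-139.5). I'm moving to behind the carrier with the fingers shut.

Call:
arm_command([
  {"dx": 0.014,"dy": 0.0246,"fingers": 0},
  {"dx": 0.014,"dy": 0.0246,"fingers": 0},
  {"dx": 0.014,"dy": 0.0246,"fingers": 0},
  {"dx": 0.014,"dy": 0.0246,"fingers": 0,"rz": -2},
  {"dx": 0.014,"dy": 0.0246,"fingers": 0},
  {"dx": 0.014,"dy": 0.0246,"fingers": 0},
  {"dx": 0.014,"dy": 0.0246,"fingers": 0},
  {"dx": 0.014,"dy": 0.0246,"fingers": 0},
])

```text
invalid input at $.deltas[0]: expected keys dx, dy, dz, rx, ry, rz, fingers
```

Call:
arm_command([
  {"dx": 0.0142,"dy": 0.0246,"dz": -0.012},
  {"dx": 0.0142,"dy": 0.0246,"dz": -0.012},
  {"dx": 0.0142,"dy": 0.0246,"dz": -0.012},
  {"dx": 0.0142,"dy": 0.0246,"dz": -0.012},
  {"dx": 0.0142,"dy": 0.0246,"dz": -0.012},
  {"dx": 0.0142,"dy": 0.0246,"dz": -0.012},
  {"dx": 0.0142,"dy": 0.0246,"dz": -0.012},
  {"dx": 0.0142,"dy": 0.0246,"dz": -0.012},
])

```text
invalid input at $.deltas[0]: expected keys dx, dy, dz, rx, ry, rz, fingers
```

```bash
python3 - <<'E'
from h import *
s=status.state(); print(s["time"],s["tcp_pos"],s["eef_rot"],s["qpos"],s["force"],s["grip_width"])
for n in ("scene","top"):
    cv2.imwrite(f"pics/{n}1.png",eyes.grab_frame(n)["color"])
E
```

```text
0.5 [ 266.59537681 -565.23308104  256.23457393] [-9.00001178e+01  8.89989237e-03 -6.47479691e+01] [ 70.79042328  29.07939856 -13.61277483  85.95853341   7.20192582
  65.82915888  -8.86998989] [-0.08851698 -0.00871927 -0.24126854] 0.9996101336209698
```

View pics/scene1.png

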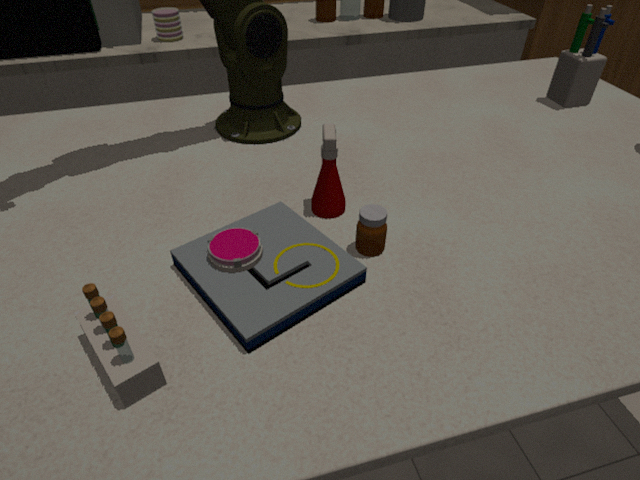

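All seven keys are required in every row, and nothing has moved. I'm resending both moves with full rows.

Call:
arm_command([
  {"dx": 0.014,"dy": 0.0246,"dz": 0,"rx": 0,"ry": 0,"rz": 0,"fingers": 0},
  {"dx": 0.014,"dy": 0.0246,"dz": 0,"rx": 0,"ry": 0,"rz": 0,"fingers": 0},
  {"dx": 0.014,"dy": 0.0246,"dz": 0,"rx": 0,"ry": 0,"rz": 0,"fingers": 0},
  {"dx": 0.014,"dy": 0.0246,"dz": 0,"rx": 0,"ry": 0,"rz": -2,"fingers": 0},
  {"dx": 0.014,"dy": 0.0246,"dz": 0,"rx": 0,"ry": 0,"rz": 0,"fingers": 0},
  {"dx": 0.014,"dy": 0.0246,"dz": 0,"rx": 0,"ry": 0,"rz": 0,"fingers": 0},
  {"dx": 0.014,"dy": 0.0246,"dz": 0,"rx": 0,"ry": 0,"rz": 0,"fingers": 0},
  {"dx": 0.014,"dy": 0.0246,"dz": 0,"rx": 0,"ry": 0,"rz": 0,"fingers": 0},
])

```text
time: 1.6
tcp_pos: [379.1, -367.7, 256.5]
eef_rot: [-90.0, -0.0, -66.7]
force: [-0.0, -0.2, 0.2]
grip_width: 0.005
```

Call:
arm_command([
  {"dx": 0.0142,"dy": 0.0246,"dz": -0.012,"rx": 0,"ry": 0,"rz": 0,"fingers": 0},
  {"dx": 0.0142,"dy": 0.0246,"dz": -0.012,"rx": 0,"ry": 0,"rz": 0,"fingers": 0},
  {"dx": 0.0142,"dy": 0.0246,"dz": -0.012,"rx": 0,"ry": 0,"rz": 0,"fingers": 0},
  {"dx": 0.0142,"dy": 0.0246,"dz": -0.012,"rx": 0,"ry": 0,"rz": 0,"fingers": 0},
  {"dx": 0.0142,"dy": 0.0246,"dz": -0.012,"rx": 0,"ry": 0,"rz": 0,"fingers": 0},
  {"dx": 0.0142,"dy": 0.0246,"dz": -0.012,"rx": 0,"ry": 0,"rz": 0,"fingers": 0},
  {"dx": 0.0142,"dy": 0.0246,"dz": -0.012,"rx": 0,"ry": 0,"rz": 0,"fingers": 0},
  {"dx": 0.0142,"dy": 0.0246,"dz": -0.012,"rx": 0,"ry": 0,"rz": 0,"fingers": 0},
])

```text
time: 2.6
tcp_pos: [492.8, -170.9, 160.1]
eef_rot: [-90.0, -0.0, -66.7]
force: [0.2, 0.6, 0.1]
grip_width: 0.003
```

```bash
python3 - <<'E'
from h import *
s=status.state(); print(s["time"],s["tcp_pos"],s["eef_rot"],s["qpos"],s["force"],s["grip_width"])
for n in ("scene","top"):
    cv2.imwrite(f"pics/{n}2.png",eyes.grab_frame(n)["color"])
E
```

```text
2.6 [ 492.79513828 -170.9059422   160.06935715] [-8.99785020e+01 -1.85318885e-02 -6.67485226e+01] [ 28.20840773  26.31758706 -17.0625669  109.1496191   10.42338188
  45.99161211 -61.20190699] [0.2241002  0.59790789 0.07927847] 0.002694406622424374
```

View pics/scene2.png

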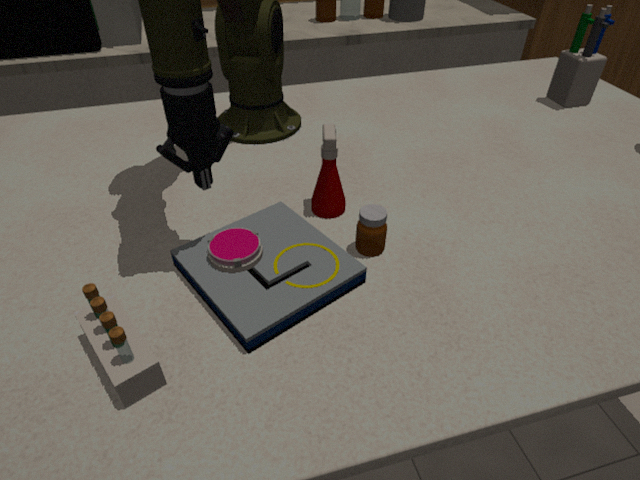

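View pics/top2.png

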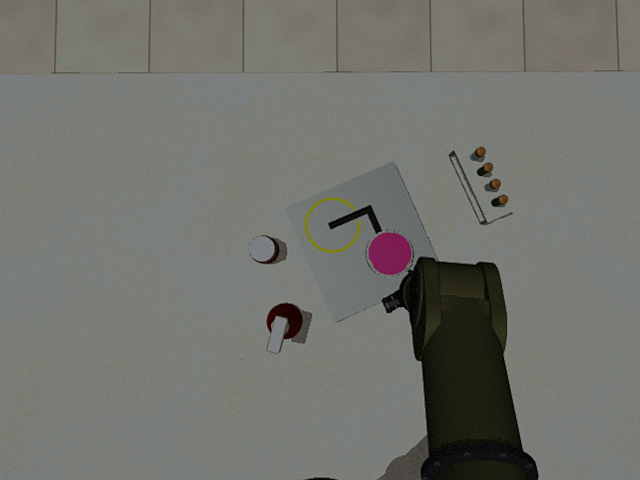

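The scene view shows the fingertip at (207,187), behind the dish and clear of the jar and bottle. I'm descending to TCP z 67, which puts the tip about 6 mm above the deck.

Call:
arm_command([
  {"dx": 0,"dy": 0,"dz": -0.02,"rx": 0,"ry": 0,"rz": 0,"fingers": 0},
  {"dx": 0,"dy": 0,"dz": -0.02,"rx": 0,"ry": 0,"rz": 0,"fingers": 0},
  {"dx": 0,"dy": 0,"dz": -0.02,"rx": 0,"ry": 0,"rz": 0,"fingers": 0},
  {"dx": 0,"dy": 0,"dz": -0.015,"rx": 0,"ry": 0,"rz": 0,"fingers": 0},
  {"dx": 0,"dy": 0,"dz": -0.01,"rx": 0,"ry": 0,"rz": 0,"fingers": 0},
  {"dx": 0,"dy": 0,"dz": -0.005,"rx": 0,"ry": 0,"rz": 0,"fingers": 0},
  {"dx": 0,"dy": 0,"dz": -0.003,"rx": 0,"ry": 0,"rz": 0,"fingers": 0},
  {"dx": 0,"dy": 0,"dz": 0,"rx": 0,"ry": 0,"rz": 0,"fingers": 0},
])

```text
time: 3.7
tcp_pos: [492.3, -171.7, 67.4]
eef_rot: [-90.0, -0.0, -66.7]
force: [-0.3, -0.4, 0.3]
grip_width: 0.002
```

```bash
python3 - <<'E'
from h import *
for n in ("scene",):
    f=eyes.grab_frame(n);print(pink(f))
    cv2.imwrite(f"pics/{n}3.png",cv2.resize(f["color"][130:350,120:400],None,fx=2.7,fy=2.7))
E
```

```text
(array([ 563.76507568, -140.13737488]), (79.02105712890625, 81.08544921875), np.int32(1164))
```

View pics/scene3.png

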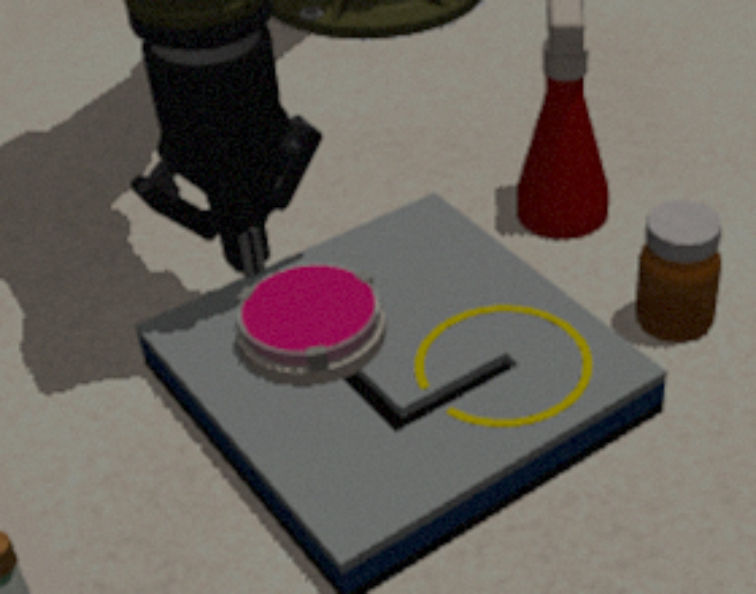

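The finger stands just behind the dish. Pushing 100 mm along the long leg.

Call:
arm_command([
  {"dx": 0.0115,"dy": 0.005,"dz": 0,"rx": 0,"ry": 0,"rz": 0,"fingers": 0},
  {"dx": 0.0115,"dy": 0.005,"dz": 0,"rx": 0,"ry": 0,"rz": 0,"fingers": 0},
  {"dx": 0.0115,"dy": 0.005,"dz": 0,"rx": 0,"ry": 0,"rz": 0,"fingers": 0},
  {"dx": 0.0115,"dy": 0.005,"dz": 0,"rx": 0,"ry": 0,"rz": 0,"fingers": 0},
  {"dx": 0.0115,"dy": 0.005,"dz": 0,"rx": 0,"ry": 0,"rz": 0,"fingers": 0},
  {"dx": 0.0115,"dy": 0.005,"dz": 0,"rx": 0,"ry": 0,"rz": 0,"fingers": 0},
  {"dx": 0.0115,"dy": 0.005,"dz": 0,"rx": 0,"ry": 0,"rz": 0,"fingers": 0},
  {"dx": 0.0115,"dy": 0.005,"dz": 0,"rx": 0,"ry": 0,"rz": 0,"fingers": 0},
])

```text
time: 4.75
tcp_pos: [585.0, -131.3, 67.2]
eef_rot: [-90.0, 0.0, -66.7]
force: [-4.2, -2.0, 4.6]
grip_width: 0.0
```

```bash
cat >> h.py <<'E'
th=np.radians(23.35); RS=np.array([[np.cos(th),-np.sin(th)],[np.sin(th),np.cos(th)]]); T=np.array([589.7,-90.5])
def tos(p): return (RS.T@(np.array(p)[:2]-T)).round(1)
def look(k):
    s=status.state(); print(s["time"],"tcp",s["tcp_pos"].round(1),"stand",tos(s["tcp_pos"]),"F",s["force"].round(1))
    for n in ("scene","top"):
        f=eyes.grab_frame(n)
        try: p=pink(f); print(n,"carrier stand",tos(p[0]),np.round(p[1],1),p[2])
        except Exception as e: print(n,e)
        c=f["color"][130:350,120:400] if n=="scene" else f["color"][130:350,240:520]
        cv2.imwrite(f"pics/{n}{k}.png",cv2.resize(c,None,fx=2.7,fy=2.7))
E
python3 -c "from h import *; look(4)"
```

```text
4.75 tcp [ 585.  -131.3   67.2] stand [-20.5 -35.6] F [-4.2 -2.   4.6]
scene carrier stand [ 36.3 -35.3] [79.7 81.5] 1411
top carrier stand [ 48.8 -21.5] [46.  86.8] 712
```

View pics/scene4.png

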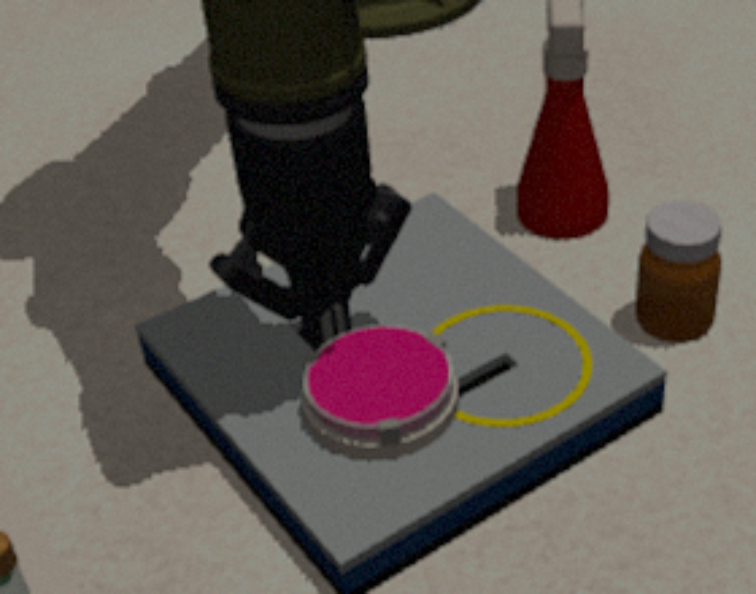

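The carrier is at stand x≈36 and the finger is 57 mm behind its centre. It needs about 19 mm more, pushed slowly.

Call:
arm_command([
  {"dx": 0.0025,"dy": 0.0011,"dz": 0,"rx": 0,"ry": 0,"rz": 0,"fingers": 0},
  {"dx": 0.0025,"dy": 0.0011,"dz": 0,"rx": 0,"ry": 0,"rz": 0,"fingers": 0},
  {"dx": 0.0025,"dy": 0.0011,"dz": 0,"rx": 0,"ry": 0,"rz": 0,"fingers": 0},
  {"dx": 0.0025,"dy": 0.0011,"dz": 0,"rx": 0,"ry": 0,"rz": 0,"fingers": 0},
  {"dx": 0.0025,"dy": 0.0011,"dz": 0,"rx": 0,"ry": 0,"rz": 0,"fingers": 0},
  {"dx": 0.0025,"dy": 0.0011,"dz": 0,"rx": 0,"ry": 0,"rz": 0,"fingers": 0},
  {"dx": 0.0025,"dy": 0.0011,"dz": 0,"rx": 0,"ry": 0,"rz": 0,"fingers": 0},
  {"dx": 0,"dy": 0,"dz": 0,"rx": 0,"ry": 0,"rz": 0,"fingers": 0},
])

```text
time: 5.85
tcp_pos: [602.3, -123.6, 67.3]
eef_rot: [-89.9, -0.0, -66.7]
force: [-0.1, -0.3, -1.2]
grip_width: -0.003
```

```bash
python3 -c "from h import *; look(5)"
```

```text
5.85 tcp [ 602.3 -123.6   67.3] stand [ -1.5 -35.4] F [-0.1 -0.3 -1.2]
scene carrier stand [ 55.5 -35.7] [79.7 81.5] 1478
top carrier stand [ 64.9 -18.5] [40.  84.1] 631
```

View pics/scene5.png

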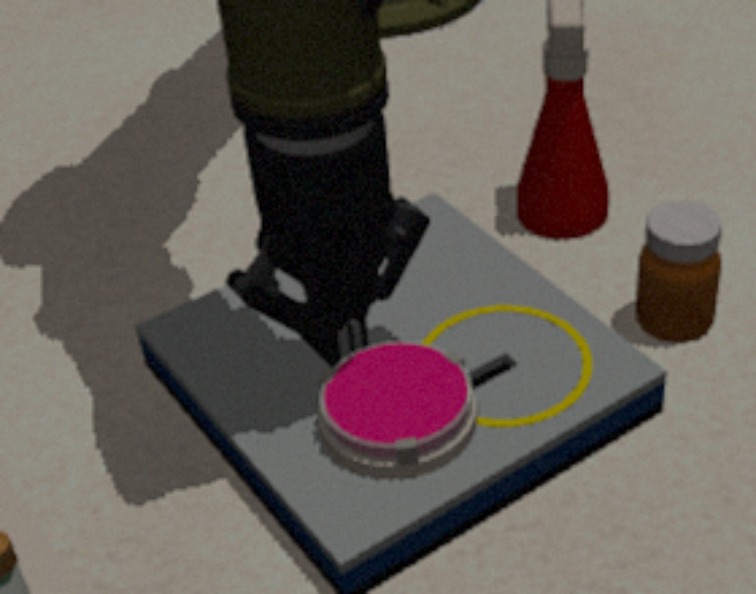

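The carrier is at the corner, at stand (55.5,-35.7). I'm backing off, lifting, going round to its -y side and turning the tool -90° on the way.

Call:
arm_command([
  {"dx": -0.0115,"dy": -0.005,"dz": 0,"rx": 0,"ry": 0,"rz": 0,"fingers": 0},
  {"dx": -0.0115,"dy": -0.005,"dz": 0,"rx": 0,"ry": 0,"rz": 0,"fingers": 0},
  {"dx": 0,"dy": 0,"dz": 0.04,"rx": 0,"ry": 0,"rz": 0,"fingers": 0},
  {"dx": 0,"dy": 0,"dz": 0.04,"rx": 0,"ry": 0,"rz": 0,"fingers": 0},
  {"dx": 0.0267,"dy": -0.0104,"dz": 0,"rx": 0,"ry": 0,"rz": -10,"fingers": 0},
  {"dx": 0.0267,"dy": -0.0104,"dz": 0,"rx": 0,"ry": 0,"rz": -10,"fingers": 0},
  {"dx": 0.0267,"dy": -0.0104,"dz": 0,"rx": 0,"ry": 0,"rz": -10,"fingers": 0},
  {"dx": 0.0267,"dy": -0.0104,"dz": 0,"rx": 0,"ry": 0,"rz": -10,"fingers": 0},
])

```text
time: 6.95
tcp_pos: [685.5, -176.6, 147.4]
eef_rot: [-90.0, -0.0, -107.1]
force: [0.7, -0.8, -0.1]
grip_width: -0.001
```

Call:
arm_command([
  {"dx": 0,"dy": 0,"dz": 0,"rx": 0,"ry": 0,"rz": -10,"fingers": 0},
  {"dx": 0,"dy": 0,"dz": 0,"rx": 0,"ry": 0,"rz": -10,"fingers": 0},
  {"dx": 0,"dy": 0,"dz": 0,"rx": 0,"ry": 0,"rz": -10,"fingers": 0},
  {"dx": 0,"dy": 0,"dz": 0,"rx": 0,"ry": 0,"rz": -10,"fingers": 0},
  {"dx": 0,"dy": 0,"dz": 0,"rx": 0,"ry": 0,"rz": -10,"fingers": 0},
  {"dx": 0,"dy": 0,"dz": 0,"rx": 0,"ry": 0,"rz": 0,"fingers": 0},
  {"dx": 0,"dy": 0,"dz": 0,"rx": 0,"ry": 0,"rz": 0,"fingers": 0},
  {"dx": 0,"dy": 0,"dz": 0,"rx": 0,"ry": 0,"rz": 0,"fingers": 0},
])

```text
time: 7.95
tcp_pos: [685.3, -175.8, 147.3]
eef_rot: [-90.0, 0.0, -156.6]
force: [-0.1, 1.1, -0.2]
grip_width: -0.001
```

```bash
python3 -c "from h import *; look(6)"
```

```text
7.95 tcp [ 685.3 -175.8  147.3] stand [  54.  -116.2] F [-0.1  1.1 -0.2]
scene carrier stand [ 55.4 -35.8] [79.8 81.3] 1477
top carrier stand [ 56.1 -34.7] [79.8 80.3] 1349
```

View pics/scene6.png

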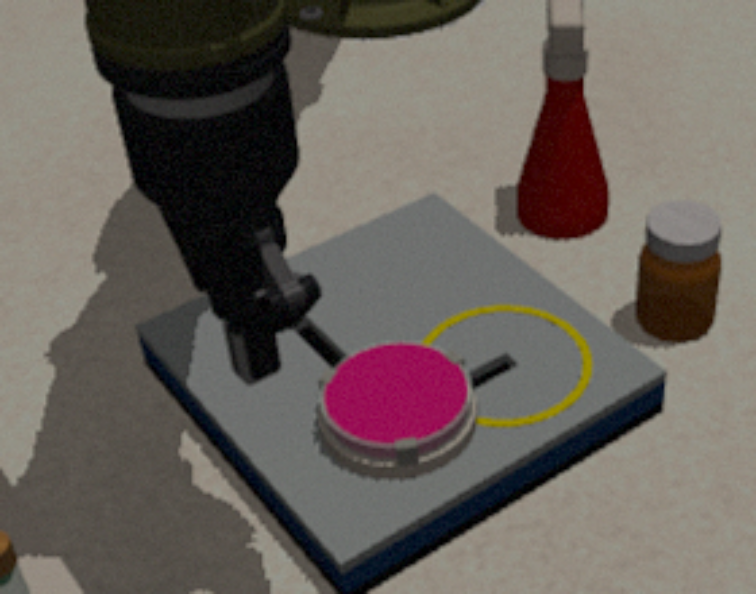

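View pics/top6.png

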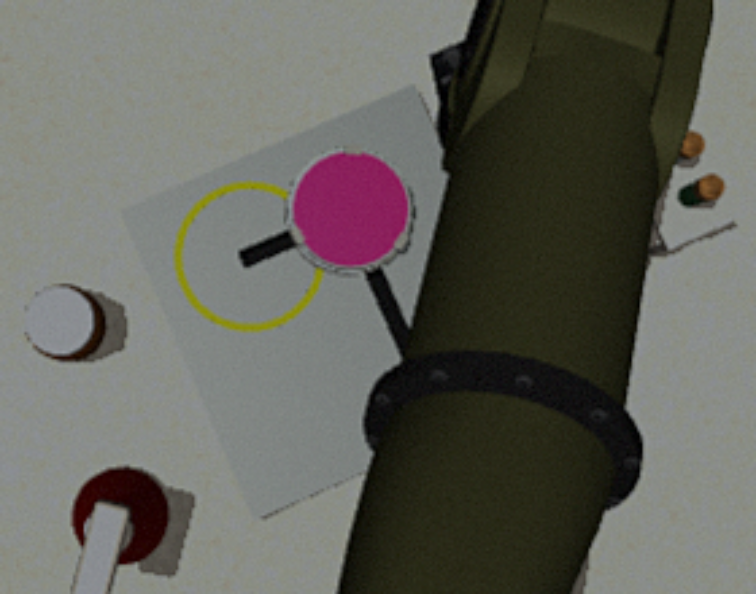

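The carrier is at the corner by both cameras: (55.4,-35.8) and (56.1,-34.7). In the scene view the finger is at crop (255,375), on its -y side. I'm checking arm clearance over the rack in the full view after a part descent.

Call:
arm_command([
  {"dx": 0,"dy": 0,"dz": -0.01,"rx": 0,"ry": 0,"rz": 0,"fingers": 0},
  {"dx": 0,"dy": 0,"dz": -0.01,"rx": 0,"ry": 0,"rz": 0,"fingers": 0},
  {"dx": 0,"dy": 0,"dz": -0.01,"rx": 0,"ry": 0,"rz": 0,"fingers": 0},
  {"dx": 0,"dy": 0,"dz": -0.01,"rx": 0,"ry": 0,"rz": 0,"fingers": 0},
  {"dx": 0,"dy": 0,"dz": 0,"rx": 0,"ry": 0,"rz": 0,"fingers": 0},
  {"dx": 0,"dy": 0,"dz": 0,"rx": 0,"ry": 0,"rz": 0,"fingers": 0},
  {"dx": 0,"dy": 0,"dz": 0,"rx": 0,"ry": 0,"rz": 0,"fingers": 0},
  {"dx": 0,"dy": 0,"dz": 0,"rx": 0,"ry": 0,"rz": 0,"fingers": 0},
])

```text
time: 9.05
tcp_pos: [685.7, -175.6, 107.7]
eef_rot: [-90.0, 0.0, -156.7]
force: [-0.3, 0.9, -0.7]
grip_width: 0.001
```

```bash
python3 -c "
from h import *; cv2.imwrite('pics/scene7.png',eyes.grab_frame('scene')['color'])"
```

```text
(no output)
```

View pics/scene7.png

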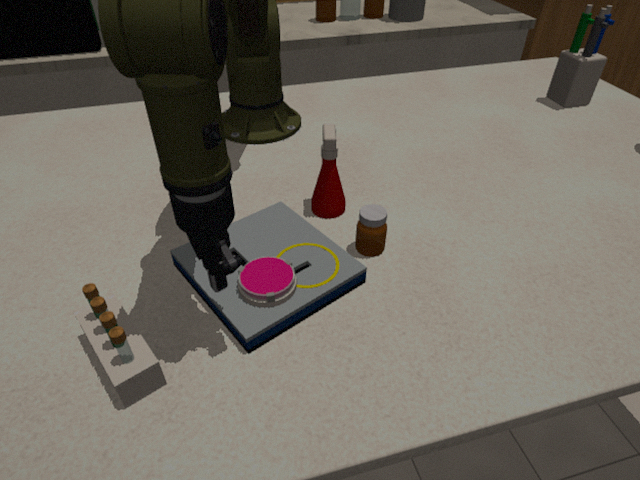

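The forearm is far above the rack; the fingertip is at (218,288) and the rack at (120,345). Lowering, then pushing about 90 mm along the short leg.

Call:
arm_command([
  {"dx": 0.001,"dy": 0,"dz": -0.01,"rx": 0,"ry": 0,"rz": 0,"fingers": 0},
  {"dx": 0,"dy": 0,"dz": -0.01,"rx": 0,"ry": 0,"rz": 0,"fingers": 0},
  {"dx": 0,"dy": 0,"dz": -0.01,"rx": 0,"ry": 0,"rz": 0,"fingers": 0},
  {"dx": 0,"dy": 0,"dz": -0.007,"rx": 0,"ry": 0,"rz": 0,"fingers": 0},
  {"dx": 0,"dy": 0,"dz": -0.003,"rx": 0,"ry": 0,"rz": 0,"fingers": 0},
  {"dx": 0,"dy": 0,"dz": 0,"rx": 0,"ry": 0,"rz": 0,"fingers": 0},
  {"dx": -0.002,"dy": 0.0046,"dz": 0,"rx": 0,"ry": 0,"rz": 0,"fingers": 0},
  {"dx": -0.002,"dy": 0.0046,"dz": 0,"rx": 0,"ry": 0,"rz": 0,"fingers": 0},
])

```text
time: 10.1
tcp_pos: [682.6, -165.9, 67.6]
eef_rot: [-90.0, 0.0, -156.7]
force: [0.2, 0.4, 0.2]
grip_width: 0.002
```

Call:
arm_command([
  {"dx": -0.004,"dy": 0.0092,"dz": 0,"rx": 0,"ry": 0,"rz": 0,"fingers": 0},
  {"dx": -0.004,"dy": 0.0092,"dz": 0,"rx": 0,"ry": 0,"rz": 0,"fingers": 0},
  {"dx": -0.004,"dy": 0.0092,"dz": 0,"rx": 0,"ry": 0,"rz": 0,"fingers": 0},
  {"dx": -0.004,"dy": 0.0092,"dz": 0,"rx": 0,"ry": 0,"rz": 0,"fingers": 0},
  {"dx": -0.004,"dy": 0.0092,"dz": 0,"rx": 0,"ry": 0,"rz": 0,"fingers": 0},
  {"dx": -0.004,"dy": 0.0092,"dz": 0,"rx": 0,"ry": 0,"rz": 0,"fingers": 0},
  {"dx": -0.004,"dy": 0.0092,"dz": 0,"rx": 0,"ry": 0,"rz": 0,"fingers": 0},
  {"dx": -0.004,"dy": 0.0092,"dz": 0,"rx": 0,"ry": 0,"rz": 0,"fingers": 0},
])

```text
time: 11.1
tcp_pos: [650.4, -92.4, 67.4]
eef_rot: [-90.0, 0.0, -156.8]
force: [1.2, -2.6, 1.5]
grip_width: -0.002
```

```bash
python3 -c "from h import *; look(8)"
```

```text
11.1 tcp [650.4 -92.4  67.4] stand [ 55.  -25.8] F [ 1.2 -2.6  1.5]
scene carrier stand [60.4 36. ] [69.6 82.2] 966
top carrier stand [65.  46.8] [48.1 84.4] 803
```

View pics/scene8.png

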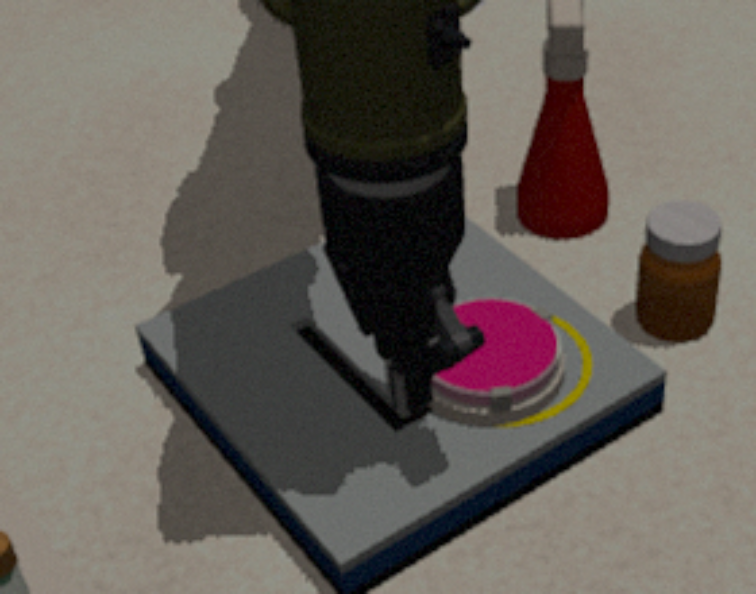

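The carrier is expected at y≈31, so I'm pushing 14.4 mm more, slowly.

Call:
arm_command([
  {"dx": -0.00095,"dy": 0.0022,"dz": 0,"rx": 0,"ry": 0,"rz": 0,"fingers": 0},
  {"dx": -0.00095,"dy": 0.0022,"dz": 0,"rx": 0,"ry": 0,"rz": 0,"fingers": 0},
  {"dx": -0.00095,"dy": 0.0022,"dz": 0,"rx": 0,"ry": 0,"rz": 0,"fingers": 0},
  {"dx": -0.00095,"dy": 0.0022,"dz": 0,"rx": 0,"ry": 0,"rz": 0,"fingers": 0},
  {"dx": -0.00095,"dy": 0.0022,"dz": 0,"rx": 0,"ry": 0,"rz": 0,"fingers": 0},
  {"dx": -0.00095,"dy": 0.0022,"dz": 0,"rx": 0,"ry": 0,"rz": 0,"fingers": 0},
  {"dx": 0,"dy": 0,"dz": 0,"rx": 0,"ry": 0,"rz": 0,"fingers": 0},
  {"dx": 0,"dy": 0,"dz": 0,"rx": 0,"ry": 0,"rz": 0,"fingers": 0},
])

```text
time: 12.2
tcp_pos: [644.7, -79.2, 67.2]
eef_rot: [-90.0, -0.0, -156.7]
force: [-0.4, -0.1, 0.4]
grip_width: 0.001
```

Call:
arm_command([
  {"dx": 0.0005,"dy": -0.001,"dz": 0,"rx": 0,"ry": 0,"rz": 0,"fingers": 0},
  {"dx": 0.004,"dy": -0.0092,"dz": 0,"rx": 0,"ry": 0,"rz": 0,"fingers": 0},
  {"dx": 0.008,"dy": -0.0184,"dz": 0,"rx": 0,"ry": 0,"rz": 0,"fingers": 0},
  {"dx": 0.008,"dy": -0.0184,"dz": 0,"rx": 0,"ry": 0,"rz": 0,"fingers": 0},
  {"dx": 0.008,"dy": -0.0184,"dz": 0,"rx": 0,"ry": 0,"rz": 0,"fingers": 0},
  {"dx": 0.008,"dy": -0.0184,"dz": 0,"rx": 0,"ry": 0,"rz": 0,"fingers": 0},
  {"dx": 0,"dy": 0,"dz": 0,"rx": 0,"ry": 0,"rz": 0,"fingers": 0},
  {"dx": 0,"dy": 0,"dz": 0,"rx": 0,"ry": 0,"rz": 0,"fingers": 0},
])

```text
time: 13.2
tcp_pos: [681.2, -162.6, 67.0]
eef_rot: [-90.1, -0.0, -156.7]
force: [-0.1, 0.9, -0.4]
grip_width: 0.003
```

```bash
python3 -c "from h import *; look(9)"
```

```text
13.2 tcp [ 681.2 -162.6   67. ] stand [  55.4 -102.5] F [-0.1  0.9 -0.4]
scene carrier stand [56.4 46.7] [78.8 81.4] 1253
top carrier stand [57.5 47.4] [79.5 79.9] 1346
```

View pics/scene9.png

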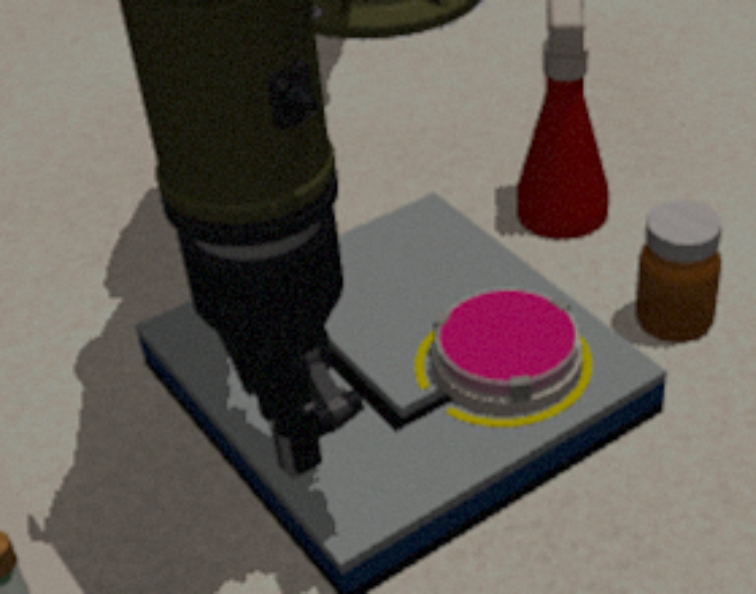

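View pics/top9.png

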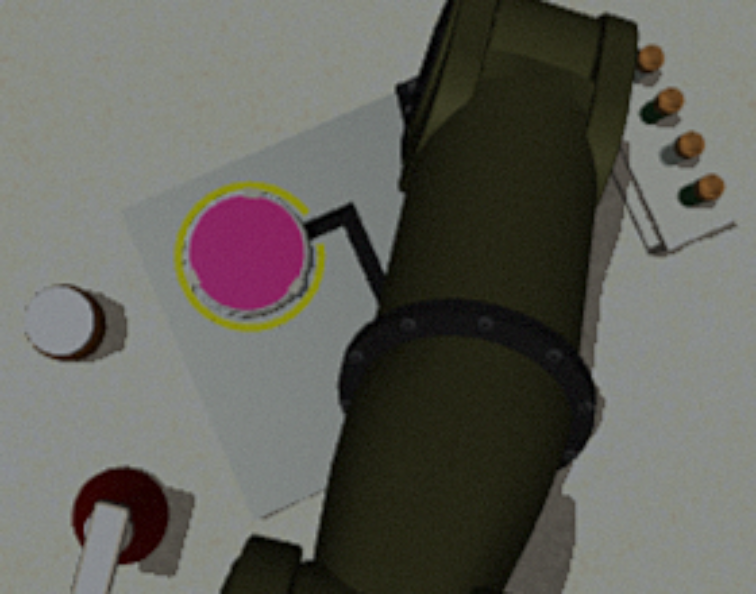

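The dish sits inside the ring at the slot end: (56.4,46.7) and (57.5,47.4) measured, about 2–3.5 mm from the slot-end point. The finger is well clear, so I'm lifting and then checking again.

Call:
arm_command([
  {"dx": 0,"dy": 0,"dz": 0.02,"rx": 0,"ry": 0,"rz": 0,"fingers": 0},
  {"dx": 0,"dy": 0,"dz": 0.02,"rx": 0,"ry": 0,"rz": 0,"fingers": 0},
  {"dx": 0,"dy": 0,"dz": 0.02,"rx": 0,"ry": 0,"rz": 0,"fingers": 0},
  {"dx": 0,"dy": 0,"dz": 0.01,"rx": 0,"ry": 0,"rz": 0,"fingers": 0},
  {"dx": 0,"dy": 0,"dz": 0,"rx": 0,"ry": 0,"rz": 0,"fingers": 0},
  {"dx": 0,"dy": 0,"dz": 0,"rx": 0,"ry": 0,"rz": 0,"fingers": 0},
  {"dx": 0,"dy": 0,"dz": 0,"rx": 0,"ry": 0,"rz": 0,"fingers": 0},
  {"dx": 0,"dy": 0,"dz": 0,"rx": 0,"ry": 0,"rz": 0,"fingers": 0},
])

```text
time: 14.3
tcp_pos: [681.1, -163.3, 136.6]
eef_rot: [-90.0, -0.0, -156.7]
force: [0.5, 0.3, 0.2]
grip_width: 0.0
```

```bash
python3 -c "
from h import *; look(10)
from cell import order; print(order.finish_job())"
```

```text
14.3 tcp [ 681.1 -163.3  136.6] stand [  55.  -103.1] F [0.5 0.3 0.2]
scene carrier stand [56.5 46.6] [79.  81.2] 1254
top carrier stand [57.4 47.4] [79.5 79.8] 1344
the job is handed in; nothing more can be done
None
```

I pushed the carrier with shut fingertips along the long leg to the corner. Then I went round to its -y side and pushed it up the short leg to the slot's end. I backed off, lifted clear and handed in at about 14.4 s of the 51 s allowed.

- **At the corner:** the two cameras put the carrier at stand (55.4, -35.8) and (56.1, -34.7).
- **At the end:** they put it at (56.5, 46.6) and (57.4, 47.4), against a slot-end point of (55, 45). That is about 2.2 and 3.4 mm off, inside the 5 mm limit. The cameras disagree by about 1 mm, within their 2 mm calibration. Both read slightly past the point, and the slot allows up to 2 mm beyond it. The carrier did not move between the last two looks, and the dish lay inside the yellow ring.
- **Other things:** the fingertips were well clear of everything at hand-in. The jar, spray bottle and rack looked unmoved, though I judged that from the pictures and did not measure it.
- **Failed step:** my first two move calls were refused because keys were missing from the rows. Nothing moved.

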